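# Shut the spin coater's lid and hold in its recessed reset button

## Task

The spin coater has tripped because its lid was left up. Swing the lid down until it is fully shut, without slamming it, and only then take the reset pin (the round metal handle) out of the tool stand, reach it through the left one of the two small holes in the sloping front panel and hold the recessed reset button fully down with it. Finish while still gripping the pin and holding the button down; do not poke the trimmer screw in the right-hand hole, and leave the other two tools and everything else on the bench where they are.

Things in the scene. Friction and masses are not known exactly. Their poses are not given: they have to be found in the camera images.
- coater: Bench-top spin coater, fixed: white housing 300 mm deep (its x), 230 wide (its y), deck 115 high with a round bowl under the lid; at the front a grey panel sloping 20 degrees from level, down towards the robot, with a display between two small holes. Origin: centre of its underside. x points to its rear, away from the robot, y to the left as the robot sees it, z up. Yaw within 0.25 rad.
- lid (a joint): Angle of the lid, rad: 0 is fully shut (level, its stop), growing as the front edge rises; starts between 0.45 and 0.8. The hinge is stiff: the lid stays at any angle and takes about 1 to 4 N of push on the handle to swing down. Clear plate in a grey frame, 196 mm wide, 192 long, 8 thick, 0.3 kg.
- lid_handle (a point): Middle of the top face of the lid's handle: a black bar 100 mm wide (along the coater's y), 14 mm deep, 8 mm thick, standing 14 mm clear above the lid's front edge. It lies 180 mm ahead of the hinge line and, lid shut, 26 mm above it (147 mm above the bench). Its axes turn with the lid.
- lid_hinge (a point): Middle of the lid's hinge line, along the rear edge of the coater, 121 mm above the bench. The hinge line runs along the coater's y axis.
- reset_hole (a point): Centre of the mouth of the reset hole, in the panel's face: the left one of the two holes (coater's +y side). 14 mm across, 1 mm chamfer, 16 mm deep to the panel's back, steel ring round it. In the coater's axes it lies at (-105, +75, +91.5) mm from its origin. Its axes are the coater's, not the panel's. Straight in, square to the panel, is (+0.342, 0, -0.940) in those axes.
- reset_top (a point): The reset button, in the reset hole: round, black, 11 mm across. The point: middle of its top face, 14 mm inside the hole when up, 19 mm when fully down. Its z axis points out of the hole, square to the panel.
- reset (a joint): How far the reset button is pressed, m: 0 up, 0.005 fully down (its stop). It moves along the hole, springs back when let go, starts to move at 2 N and is fully down at 5 N.
- trim_hole (a point): Centre of the mouth of the right-hand hole, the twin of the reset hole, 75 mm right of the panel's middle (coater's -y). Not to be used.
- trimmer (a point): Slotted brass trimmer screw, fixed, at the bottom of the right-hand hole; its top 14 mm inside the hole. Leave it alone.
- pin: The reset pin, standing tip down in the stand: a steel pin 5 mm across and 55 long, a collar 18 across and 5 thick that rests on the stand, then a round aluminium handle with fine rings, 12 across and 65 long. 125 mm overall, about 45 g. Origin: its tip; z runs up along it (collar at 55 to 60 mm, handle 60 to 125 mm). It lifts straight up out of the stand.
- stand: Tool stand, fixed: black block 190 mm long (its x), 52 mm wide (its y), 60 mm high, with three 8 mm holes through it in a row along its x, 65 mm apart. Origin: centre of its underside. The three tools stand in the holes in any order.
- scriber: A diamond scriber standing in the stand: same foot and collar, a dark square handle 7 mm wide and 90 mm long with a brass end. Not to be moved. Origin at its lower tip, z up along it.
- vacuum_pen: A vacuum pen standing in the stand: same foot and collar, a fat black body 18 mm across and 50 mm long, a bent steel tube and a suction cup on top. Not to be moved. Origin at its lower tip, z up along it.
- cassette: Black wafer cassette, 150 x 144 x 101 mm, left of the coater; a bystander. Origin: centre of its underside.
- resist_bottle: Amber glass bottle, 56 mm across, 125 mm high, right of the stand; a bystander. Origin: centre of its underside.
- carrier: Flat round white single-wafer box, 90 mm across, 14 mm high, between the stand, the coater and the robot; a bystander. Origin: centre of its underside.
- beaker: Small glass beaker, 64 mm across, 75 mm high, front left; a bystander. Origin: centre of its underside.
- tweezers: Steel tweezers lying flat, about 130 mm long, front left; a bystander. Origin: its middle, on the bench.

How it is judged (in metres and radians):
On the way, in this order (a step that is already met when the one before it is completed fails the run):
1. the lid is fully shut (value of joint lid below 0.04 rad), for 0.2 s.
2. the reset button is held fully down with the pin (value of joint reset above 0.004 m and contact force between pin and reset above 2 N), for 0.3 s.
At the end, for the whole second after the job is handed in: The lid is shut (within 0.04 rad) and, through the last second, the pin is gripped in the fingers with its tip inside the reset hole and keeps the button pressed more than 4 of its 5 mm, with more than 2 N (all of step 2 and value of joint lid below 0.04 rad and contact force between pin and the fingers above 1 N and z of pin in the frame of reset_hole below -0.01 m and distance between pin and reset_hole below 0.025 m); the arm keeps its last pose, push and grip.
It fails at once if the reset button is pressed while the lid is still up, or the pin is drawn out of the stand before the lid is shut (value of joint lid above 0.06 rad and (value of joint reset above 0.002 m or height (world z) of pin above 0.04 m)).
It fails at once if the lid is slammed (faster than 3 rad/s) (velocity of joint lid below -3 rad/s).
It fails at once if the trimmer screw is poked (contact force between anything else and coater_c41 above 2 N).
It fails at once if another tool is pulled from the stand or knocked about (over 30 mm) (distance of any of scriber, vacuum_pen from where it was at the start of the episode above 0.03 m).
It fails at once if a bystander is moved more than 30 mm (distance of any of cassette, resist_bottle, carrier, beaker, tweezers from where it was at the start of the episode above 0.03 m).
It also fails if it takes over 56 s, if anything falls off the work surface, if the arm or the gripper's body presses on something with over 40 N, if the wrist force passes 120 N, or if a joint passes its speed limit or range.

## Robot

A 6-joint arm with a two-finger parallel gripper is mounted at the origin on the work surface. World frame = base frame: x ahead of the robot, y to its left, z up, the work surface at z = 0. Lengths are in m, angles in degrees, forces in N, time in s.
With the tool pointing down it reaches from about 0.4 to 0.825 m from the base axis. Payload 7 kg.
Tool frame: the origin (TCP) lies on the mounting face of the last link; the fingertips stand 178 mm ahead of it and the grasp point (between the pads) lies 159 mm ahead of it; z points along the fingers, y is the direction in which the jaws open and shut (so a half turn about z gives the same grasp; the last joint's range is limited). The gripper opens to 88 mm and grips with 3 to 60 N. Pads are 19 mm wide; open, the fingers measure 130 mm over their backs; the gripper's body (78 mm by 193 mm) begins 47 mm behind the grasp point.
Start: joints at [84.803, 20.546, 0.682, 0, -70.136, -16.507], TCP at [0.25, 0.627, 0.405] pointing down, gripper open.
Joint ranges: [-176.03, 176.03], [-82.01, 121.73], [-58.28, 71.71], [-173.87, 95.51], [-174.79, -0.11], [-173.66, 173.66]. Speed limits (degrees/s): [136.94, 136.94, 172.46, 180, 180, 180].

## Interface

Orientations are given as [roll, pitch, yaw] about the fixed x, y, z axes, in that order (R = Rz(yaw) Ry(pitch) Rx(roll)).
In Python, from plant import r gives the robot as it stands. The module is installed in compiled form; this text tells all that it offers.
- The arm moves only by the tool carry_out, never from a script. Its argument "plan" is a list of rows, each a list of 3 entries, a list of its own where there are three numbers: the shift along the tool's x, y, z in m, then the turn, a rotation vector about the tool's x, y, z in degrees, then the closure in counts, from 0 (fully open) to 255 (shut). In form: [[[x, y, z], [ax, ay, az], hand], ...]. A call has 1 to 12 rows; each row shifts and turns the commanded pose from where the row before left it, along the tool's axes as they then stand; what a row does not reach is not made up. A row lasts 1/12 s, in which the tool goes at most 41.7 mm and 7.16 degrees, less where a joint would pass 70% of its speed; a pose out of reach is approached as far as the arm can. A call is refused whole if a number of a shift passes 0.0417 or a number of a turn 7.16, either way. A call with a gripper value outside its range is refused whole. The fingers move at their own pace and stop on an object; "grip_force" is the grip in N (left out, the last holds). Time passes only in rows, so rows that do not move let the fingers close. It gives the time, the measured TCP pose, the force and the opening at its end, in the units of the state.
- r.get_state(): the state, without advancing time (a new reading comes with each control period).
- r.capture(name): name is "side" or "top" or "wrist"; returns the picture (480x640x3 uint8, red, green, blue); there is no depth.
- r.get_calibration(name): a dict with "K" (3x3 intrinsics, pixels), "D" ([k1, k2, p1, p2, k3] as OpenCV has them; the pictures are not rectified), "rvec" (rotation vector, rad) and "tvec" (3), from world to camera coordinates, as OpenCV has them. Camera axes: x right, y down, z forward; pixel columns grow to the right and rows downward; lengths in m; the calibration is good to about 2 mm. A picture is of the moment at which its call begins: read the wrist's pose just before it. get_calibration takes no time and is no camera call; for the wrist camera it gives the pose at the moment of the call.
- r.close_job(): hands the job in, once; it reports no verdict.
The state is a dict: "time_s": time; "joints": joint angles; "qd": joint speeds; "joint_torque": joint torques, N m; "tcp_pos": TCP position; "eef_rot": TCP orientation; "contact_force": force on the tool from outside, world axes, zero at the start; "moment": the same for the moment, N m; "gripper_width": finger opening in m.
Only numpy, scipy, OpenCV 4.12 (cv2) and the standard library are available. Lean on these libraries where they do the work, as an engineer would, in place of code of your own. Each camera call takes 0.05 s, during which the arm holds its last target. There are 200 camera calls.

## Working session

There is one attempt and no reset: what is moved stays moved. The work goes in short steps, Python scripts to look and compute and a tool call to move; the robot and the scene stay as the last step left them, time stands still between calls to the robot, and variables do not carry over. Pictures are saved under pics/ and viewed, about 8 in all and at most 12, crops included, and the job is handed in when it is done.

Besides the shell and the picture viewer there is one more tool, called after "Request:" by a JSON object that holds its "fn" and its "kwargs", one argument or row to a line. carry_out: Moves the arm, as the interface text tells. Its arguments: {"type":"object","properties":{"plan":{"type":"array","items":{"type":"array"}},"grip_force":{"type":"number"}},"required":["plan"]}

```bash
mkdir -p pics; ls
python3 - <<'E'
from plant import r
import cv2,numpy as np
print(r.get_state())
for n in ("side","top"):
    im=r.capture(n); cv2.imwrite(f"pics/{n}0.png",im[:,:,::-1])
    c=r.get_calibration(n); print(n,{k:np.round(v,4).tolist() for k,v in c.items()})
E
```

```text
pics
{'time_s': 0.0, 'joints': array([ 8.48017931e+01,  2.05894030e+01,  6.32843608e-01, -2.23611005e-02,
       -7.01350097e+01, -1.65073348e+01]), 'qd': array([ 0.06087788,  0.00296324, -0.01060225,  0.03975536,  0.05563303,
       -0.01142599]), 'joint_torque': array([-5.84591580e-04, -5.82714915e+01,  2.93070155e+01,  6.99751407e+00,
        7.01569792e-03, -1.58627681e-04]), 'tcp_pos': array([0.2495554 , 0.62694871, 0.40373127]), 'eef_rot': array([ 1.79906232e+02, -5.86662721e-03, -2.17131522e+01]), 'contact_force': array([-0.10957788,  0.39911788,  1.09519211]), 'moment': array([ 0.01059344, -0.01595876, -0.01733959]), 'gripper_width': 0.08770980228074408}
side {'K': [[563.1953, 0.0, 321.2697], [0.0, 563.1953, 237.3759], [0.0, 0.0, 1.0]], 'D': [-0.1211, 0.0, 0.0, 0.0, 0.0], 'rvec': [2.1985, -0.5375, 0.2308], 'tvec': [-0.4752, 0.2642, 1.1803]}
top {'K': [[497.3591, 0.0, 312.2532], [0.0, 497.3591, 239.4046], [0.0, 0.0, 1.0]], 'D': [-0.0005, 0.0, 0.0, 0.0, 0.0], 'rvec': [2.1736, -2.1629, 0.1266], 'tvec': [0.0139, 0.5339, 1.185]}
```

View pics/top0.png

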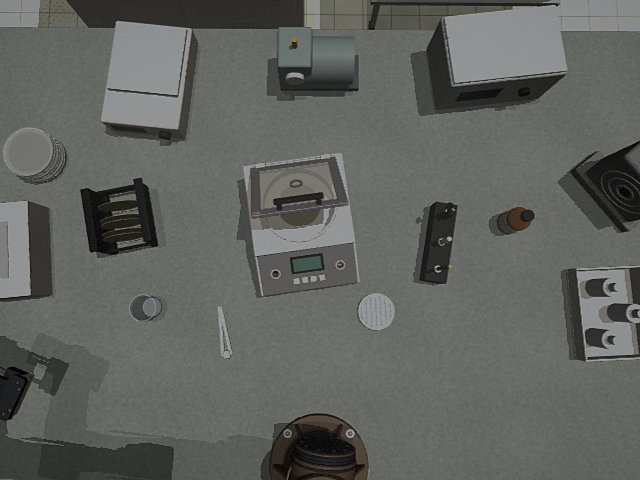

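View pics/side0.png

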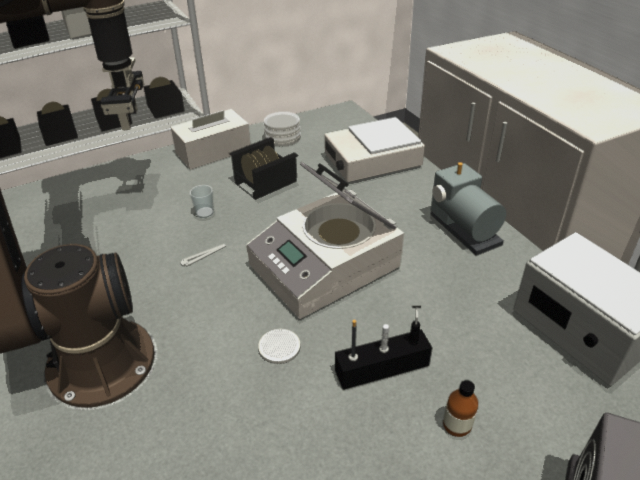

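Top view: the coater's reset hole is near (276,274), the trim hole near (340,265) and the lid handle near (299,200). The stand's tools are the scriber at (437,269), the pin in the middle at (442,241) and the vacuum pen at (448,211). The side view agrees, with the pin at (385,338). I'll magnify these areas.

Run:
```python
import cv2,numpy as np
t=cv2.imread("pics/top0.png");s=cv2.imread("pics/side0.png")
def c(im,x,y,w,h):
    return cv2.resize(im[y:y+h,x:x+w],(400,300),interpolation=cv2.INTER_CUBIC)
o=np.vstack([np.hstack([c(t,240,150,120,90),c(t,250,232,100,75)]),np.hstack([c(t,400,190,100,75)[:, :],c(s,300,150,120,90)])])
cv2.imwrite("pics/m1.png",o)
o=np.vstack([np.hstack([c(s,240,210,100,75),c(s,340,310,100,75)])]);cv2.imwrite("pics/m2.png",o)
```

```text
(no output)
```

View pics/m1.png

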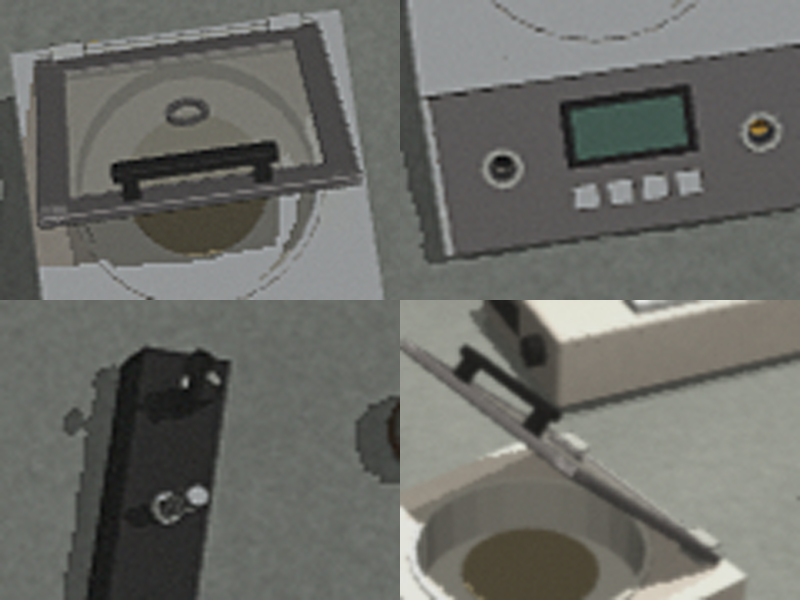

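View pics/m2.png

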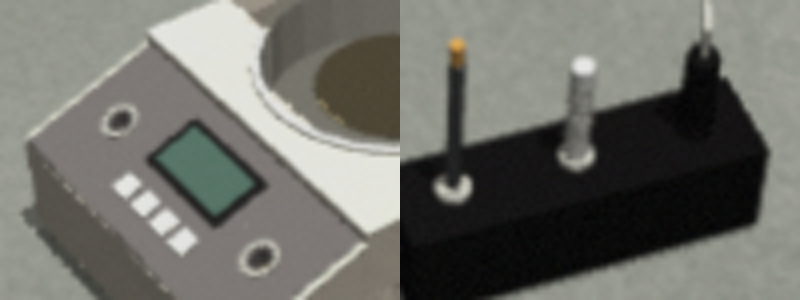

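The magnified views give sub-pixel positions for the holes, the handle ends, and the pin's top and collar. I'll fit the poses to these.

```bash
cat > h.py <<'E'
from plant import r
import cv2,numpy as np
from scipy.optimize import least_squares
from scipy.spatial.transform import Rotation as R
def proj(n,P,c=None):
    c=c or r.get_calibration(n)
    return cv2.projectPoints(np.float64(P).reshape(-1,1,3),c["rvec"],c["tvec"],c["K"],np.float64(c["D"]))[0][:,0]
def cw(c,P): # coater -> world
    x,y,a=c; return R.from_euler('z',a).apply(np.atleast_2d(P))+[x,y,0]
E
python3 - <<'E'
from h import *
T=r.get_calibration("top");S=r.get_calibration("side")
holes=np.array([[-.105,.075,.0915],[-.105,-.075,.0915]])
ot=np.array([[275.1,273.6],[339.9,264.4]]);os_=np.array([[269.4,239.9],[304.4,273.9]])
f=lambda p:np.r_[(proj("top",cw(p,holes),T)-ot).ravel(),(proj("side",cw(p,holes),S)-os_).ravel()]
s=least_squares(f,[.55,.05,.1]);c=s.x;print("coater",c,s.fun.round(2))
def hand(q):
    a,hx=q; L=[[-.18,y,.026] for y in(.05,-.05)]
    P=R.from_euler('y',a).apply(L)+[hx,0,.121]; return cw(c,P)
oht=np.array([[273.9,201],[323.0,195.2]]);ohs=np.array([[319.4,165],[347.8,183.6]])
f=lambda q:np.r_[(proj("top",hand(q),T)-oht).ravel(),(proj("side",hand(q),S)-ohs).ravel()]
for a0 in(.6,):
    s=least_squares(f,[a0,.14]);print("lid,hx",s.x,s.fun.round(2),hand(s.x).mean(0),"shut",hand([0,s.x[1]]).mean(0))
pt=np.array([[449.1,238.4],[441.6,241.4]]);ps=np.array([[385.6,326.1],[383.9,348.6]])
f=lambda p:np.r_[(proj("top",[[p[0],p[1],.130],[p[0],p[1],.065]],T)-pt).ravel(),(proj("side",[[p[0],p[1],.130],[p[0],p[1],.065]],S)-ps).ravel()]
s=least_squares(f,[.5,-.25]);print("pin",s.x,s.fun.round(2))
print("hole",cw(c,holes))
W=r.get_calibration("wrist");print(W['K'],cv2.Rodrigues(W['rvec'])[0],W['tvec'],W['D'])
E
```

```text
coater [0.56178299 0.04168614 0.14619336] [ 0.59  0.21  0.36  0.22 -0.08 -0.97 -0.   -0.66]
lid,hx [0.73470383 0.14600015] [-0.39  0.31  0.28 -0.8   0.59 -0.37 -1.17  0.52] [0.59132885 0.04603659 0.2609589 ] shut [0.52814583 0.03673328 0.147     ]
pin [ 0.52574622 -0.29202497] [ 1.06  0.38  0.81  0.41  0.01 -0.86 -0.15 -1.41]
hole [[ 0.44697756  0.10059042  0.0915    ]
 [ 0.46882854 -0.0478095   0.0915    ]]
[[374.85758025   0.         318.66117254]
 [  0.         374.85758025 232.96325585]
 [  0.           0.           1.        ]] [[-0.36895621 -0.92944452  0.00205133]
 [-0.88416858  0.35166203  0.3075382 ]
 [-0.28656106  0.11165441 -0.95153352]] [ 0.67437642 -0.0389003   0.39180261] [0.00044669 0.         0.         0.         0.        ]
```

Request:
{"fn": "carry_out", "kwargs": {
  "plan": [
    [[0, 0, -0.0125], [0, 0, -5], 255],
    [[0, 0, -0.0125], [0, 0, -5], 255],
    [[0, 0, -0.0125], [0, 0, -5], 255],
    [[0, 0, -0.0125], [0, 0, -5], 255],
    [[0, 0, -0.0125], [0, 0, -5], 255],
    [[0, 0, -0.0125], [0, 0, -5], 255],
    [[0.0145, 0.036, 0], [0, 0, 0], 255],
    [[0.0145, 0.036, 0], [0, 0, 0], 255],
    [[0.0145, 0.036, 0], [0, 0, 0], 255],
    [[0.0145, 0.036, 0], [0, 0, 0], 255],
    [[0.0145, 0.036, 0], [0, 0, 0], 255],
    [[0.0145, 0.036, 0], [0, 0, 0], 255]
  ]
}}

```text
time_s: 1.1
tcp_pos: [0.3673, 0.4241, 0.4794]
eef_rot: [180.0, 0.0, 8.3]
contact_force: [1.5, 0.3, -0.2]
gripper_width: 0.0133
```

Request:
{"fn": "carry_out", "kwargs": {
  "plan": [
    [[0.0145, 0.036, 0], [0, 0, 0], 255],
    [[0.0145, 0.036, 0], [0, 0, 0], 255],
    [[0.0145, 0.036, 0], [0, 0, 0], 255],
    [[0.0145, 0.036, 0], [0, 0, 0], 255],
    [[0.0145, 0.036, 0], [0, 0, 0], 255],
    [[0.0145, 0.036, 0], [0, 0, 0], 255],
    [[0.0145, 0.036, 0], [0, 0, 0], 255],
    [[0.0145, 0.036, 0], [0, 0, 0], 255],
    [[0.0145, 0.036, 0], [0, 0, 0], 255],
    [[0, 0, 0], [0, 0, 0], 255],
    [[0, 0, 0], [0, 0, 0], 255]
  ]
}}

```text
time_s: 2.02
tcp_pos: [0.5435, 0.1222, 0.479]
eef_rot: [180.0, 0.1, 8.1]
contact_force: [0.1, 0.5, -0.2]
gripper_width: 0.0002
```

Request:
{"fn": "carry_out", "kwargs": {
  "plan": [
    [[0.011, 0.0276, 0], [0, 0, 0], 255],
    [[0.011, 0.0276, 0], [0, 0, 0], 255],
    [[0.011, 0.0276, 0], [0, 0, 0], 255],
    [[0, 0, 0.009], [0, 0, 0], 255],
    [[0, 0, 0.009], [0, 0, 0], 255],
    [[0, 0, 0.009], [0, 0, 0], 255],
    [[0, 0, 0.009], [0, 0, 0], 255],
    [[-0.0049, 0, 0.005], [0, 0, 0], 255],
    [[-0.0049, 0, 0.005], [0, 0, 0], 255],
    [[-0.0049, 0, 0.005], [0, 0, 0], 255]
  ]
}}

```text
time_s: 2.85
tcp_pos: [0.5717, 0.0457, 0.4286]
eef_rot: [180.0, 0.0, 8.4]
contact_force: [-1.7, -2.1, 4.7]
gripper_width: 0.0005
```

Run:
```python
from h import *
im=r.capture("side"); im=im[100:280,230:450]
cv2.imwrite("pics/s1.png",cv2.resize(im,None,fx=3,fy=3)[:,:,::-1])
```

```text
(no output)
```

View pics/s1.png

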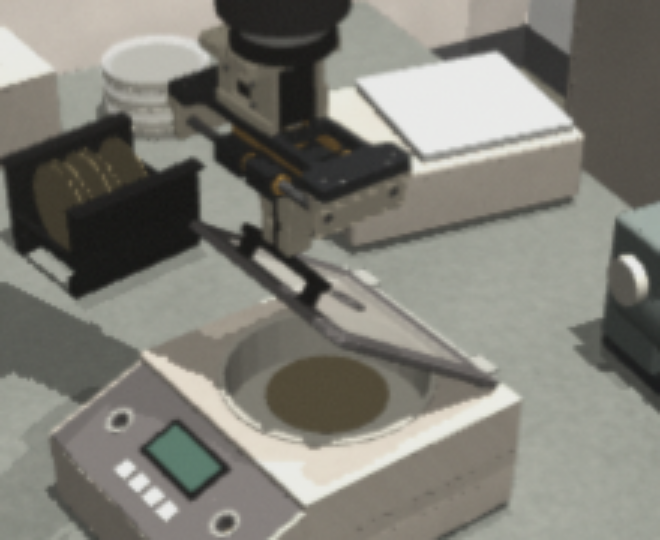

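The view shows closed fingertips on the handle bar near (290,245) in the crop. The lid has dropped a little, with about 5 N of push, so I'll continue along the arc.

Request:
{"fn": "carry_out", "kwargs": {
  "plan": [
    [[-0.0037, 0, 0.0055], [0, 0, 0], 255],
    [[-0.0037, 0, 0.0055], [0, 0, 0], 255],
    [[-0.0037, 0, 0.0055], [0, 0, 0], 255],
    [[-0.0037, 0, 0.0055], [0, 0, 0], 255],
    [[-0.0037, 0, 0.0055], [0, 0, 0], 255],
    [[-0.0037, 0, 0.0055], [0, 0, 0], 255],
    [[-0.0025, 0, 0.0057], [0, 0, 0], 255],
    [[-0.0025, 0, 0.0057], [0, 0, 0], 255],
    [[-0.0025, 0, 0.0057], [0, 0, 0], 255],
    [[-0.0025, 0, 0.0057], [0, 0, 0], 255],
    [[-0.0025, 0, 0.0057], [0, 0, 0], 255],
    [[-0.0025, 0, 0.0057], [0, 0, 0], 255]
  ]
}}

```text
time_s: 3.9
tcp_pos: [0.5359, 0.0394, 0.3609]
eef_rot: [-180.0, -0.0, 8.3]
contact_force: [1.2, 0.2, 0.2]
gripper_width: 0.0
```

Request:
{"fn": "carry_out", "kwargs": {
  "plan": [
    [[-0.0012, 0, 0.0058], [0, 0, 0], 255],
    [[-0.0012, 0, 0.0058], [0, 0, 0], 255],
    [[-0.0012, 0, 0.0058], [0, 0, 0], 255],
    [[-0.0012, 0, 0.0058], [0, 0, 0], 255],
    [[0, 0, 0], [0, 0, 0], 255]
  ]
}}

```text
time_s: 4.32
tcp_pos: [0.5308, 0.0387, 0.3368]
eef_rot: [180.0, 0.1, 8.3]
contact_force: [0.6, 0.5, 0.0]
gripper_width: 0.0008
```

Run:
```python
from h import *
im=r.capture("side"); im=im[130:290,250:430]
cv2.imwrite("pics/s2.png",cv2.resize(im,None,fx=3,fy=3)[:,:,::-1])
```

```text
(no output)
```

View pics/s2.png

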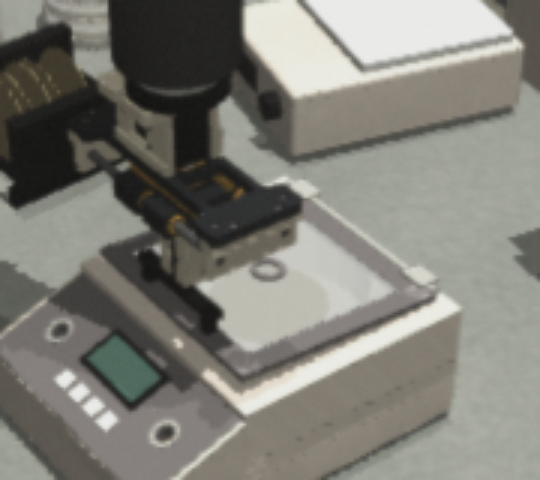

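The lid appears nearly shut, with the tips just above the bar. I'll press down gently to confirm.

Request:
{"fn": "carry_out", "kwargs": {
  "plan": [
    [[-0.001, 0, 0.004], [0, 0, 0], 255],
    [[-0.001, 0, 0.003], [0, 0, 0], 255],
    [[-0.001, 0, 0.003], [0, 0, 0], 255],
    [[0, 0, 0.003], [0, 0, 0], 255],
    [[0, 0, 0.001], [0, 0, 0], 255],
    [[0, 0, 0], [0, 0, 0], 255],
    [[0, 0, 0], [0, 0, 0], 255]
  ]
}}

```text
time_s: 4.95
tcp_pos: [0.5282, 0.0384, 0.3253]
eef_rot: [180.0, -0.0, 8.3]
contact_force: [-3.4, 1.1, 12.0]
gripper_width: 0.0006
```

The lid is at its stop: the tip is at z 0.147 with 12 N. Next I'll raise the arm and go above the pin.

Request:
{"fn": "carry_out", "kwargs": {
  "plan": [
    [[0, 0, -0.02], [0, 0, 0], 255],
    [[0, 0, -0.04], [0, 0, 0], 255],
    [[0, 0, -0.04], [0, 0, 0], 120],
    [[-0.0048, 0.0327, 0], [0, 0, 0], 120],
    [[-0.0048, 0.0327, 0], [0, 0, 0], 120],
    [[-0.0048, 0.0327, 0], [0, 0, 0], 120],
    [[-0.0048, 0.0327, 0], [0, 0, 0], 120],
    [[-0.0048, 0.0327, 0], [0, 0, 0], 120],
    [[-0.0048, 0.0327, 0], [0, 0, 0], 120],
    [[-0.0048, 0.0327, 0], [0, 0, 0], 120],
    [[-0.0048, 0.0327, 0], [0, 0, 0], 120],
    [[-0.0048, 0.0327, 0], [0, 0, 0], 120]
  ]
}}

```text
time_s: 5.95
tcp_pos: [0.5276, -0.2607, 0.4239]
eef_rot: [-180.0, 0.0, 8.3]
contact_force: [1.0, -0.0, 0.1]
gripper_width: 0.0464
```

Run:
```python
from h import *
s=r.get_state();print(s["joints"],s["tcp_pos"],s["eef_rot"])
```

```text
[-7.27499522e+00  1.17748793e+01 -8.91777910e+00 -1.52392063e-02
 -6.93270729e+01  1.05575348e+02] [ 0.52761202 -0.26066103  0.42393643] [-1.79980969e+02  1.51795297e-02  8.29497251e+00]
```

Request:
{"fn": "carry_out", "kwargs": {
  "plan": [
    [[-0.0048, 0.0327, 0], [0, 0, 5.75], 120],
    [[0, 0, 0], [0, 0, 5.75], 120],
    [[0, 0, 0], [0, 0, 5.75], 120],
    [[0, 0, 0], [0, 0, 0], 120],
    [[0, 0, 0], [0, 0, 0], 120]
  ]
}}

```text
time_s: 6.37
tcp_pos: [0.5279, -0.2922, 0.4238]
eef_rot: [-180.0, 0.0, -8.8]
contact_force: [0.9, 0.3, -0.8]
gripper_width: 0.0465
```

Run:
```python
from h import *
s=r.get_state();print(s["joints"],s["tcp_pos"],s["eef_rot"],s["gripper_width"])
a=r.capture("wrist");c=r.get_calibration("wrist")
b=r.capture("side")[120:300,220:460]
np.savez("w1.npz",**c)
cv2.imwrite("pics/w1.png",a[:,:,::-1]);cv2.imwrite("pics/s3.png",b[:,:,::-1])
o=np.zeros((600,800,3),np.uint8);o[:480,:640]=a[:,:,::-1];o[420:600,560:800]=b[:,:,::-1]
cv2.imwrite("pics/c1.png",o)
print(proj("wrist",[[.526,-.292,.130],[.526,-.292,.065]],c))
```

```text
[-1.04343927e+01  1.31982413e+01 -7.08709874e+00 -9.97918399e-03
 -6.97566232e+01  9.16429992e+01] [ 0.52785548 -0.29219909  0.4238089 ] [-1.79989440e+02  4.16779139e-02 -8.79484602e+00] 0.04653421590842707
[[319.72289125 228.32546602]
 [319.50658826 207.58417073]]
```

View pics/c1.png

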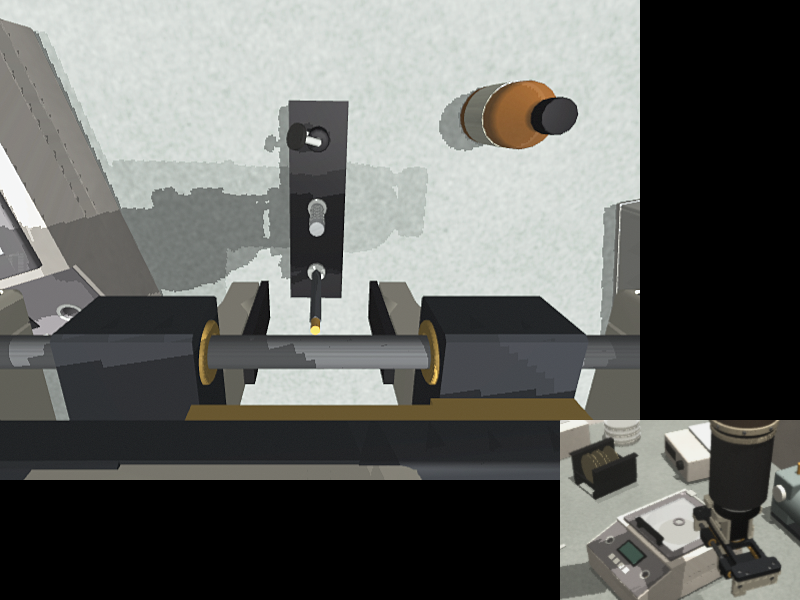

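The lid is flat in the side inset. In the wrist view the pin's collar is at about (317,208), with its handle end near (317,229). The prediction was (319.5,208), so the offset is about 2.5 px. The row runs along the image's vertical, so the jaws are across it. I'll work out the grasp shift.

Run:
```python
from h import *
c=dict(np.load("w1.npz"))
im=cv2.imread("pics/w1.png")[190:245,295:340]
g=im.max(2); m=(g>120)
for y in range(0,55,5):
    xs=np.where(m[y])[0]; print(y+190,xs.min()+295 if len(xs) else None,xs.max()+295 if len(xs) else None)
o=[[317.,208.],[317,229]]
f=lambda p:(proj("wrist",[[*p,.065],[*p,.130]],c)-o).ravel()
s=least_squares(f,[.526,-.292]);print(s.x,s.fun)
px=s.x
th=np.radians(10);q=np.radians(-8.8);u=np.array([np.cos(q),np.sin(q)])
t=np.r_[px+.159*np.sin(th)*u,.105+.159*np.cos(th)]
S=r.get_state();Rt=R.from_euler('xyz',S["eef_rot"],degrees=True)
d=t-S["tcp_pos"];print(t,d,"tool now",Rt.inv().apply(d))
```

```text
190 None None
195 None None
200 312 321
205 308 325
210 308 325
215 310 323
220 310 323
225 310 322
230 310 323
235 313 320
240 None None
[ 0.52585393 -0.28977137] [ 0.15932619  0.08751214 -0.13104683 -0.07323775]
[ 0.55313898 -0.29399532  0.26158443] [ 0.02512734 -0.00222319 -0.16256728] tool now [ 0.02520277 -0.00160706  0.16256286]
```

Request:
{"fn": "carry_out", "kwargs": {
  "plan": [
    [[0.0126, -0.0008, 0], [0, 0, 0], 120],
    [[0.0126, -0.0008, 0], [0, 0, 0], 120],
    [[0, 0, 0], [0, -5, 0], 120],
    [[0, 0, 0], [0, -5, 0], 120],
    [[0.0035, 0, 0.02], [0, 0, 0], 120],
    [[0.0035, 0, 0.02], [0, 0, 0], 120],
    [[0.0035, 0, 0.02], [0, 0, 0], 120],
    [[0.0035, 0, 0.02], [0, 0, 0], 120],
    [[0, 0, 0], [0, 0, 0], 120]
  ]
}}

```text
time_s: 7.22
tcp_pos: [0.5521, -0.2934, 0.3389]
eef_rot: [-179.9, 10.4, -8.8]
contact_force: [-0.8, 0.4, -1.0]
gripper_width: 0.0464
```

Run:
```python
from h import *
S=r.get_state();Rt=R.from_euler('xyz',S["eef_rot"],degrees=True)
print(S["tcp_pos"],S["eef_rot"])
d=np.array([.5259,-.2898,.105])-S["tcp_pos"];print("pin pt in tool",Rt.inv().apply(d)-[0,0,.159],"z axis in tool",Rt.inv().apply([0,0,1]))
```

```text
[ 0.55206679 -0.29337687  0.33887077] [-179.89044085   10.35918169   -8.801819  ]
pin pt in tool [0.01607873 0.00091822 0.07580558] z axis in tool [-0.17981839 -0.001881   -0.98369803]
```

Request:
{"fn": "carry_out", "kwargs": {
  "plan": [
    [[0.004, 0.0002, 0.019], [0, 0, 0], 120],
    [[0.004, 0.0002, 0.019], [0, 0, 0], 120],
    [[0.004, 0.0002, 0.019], [0, 0, 0], 120],
    [[0.004, 0.0002, 0.019], [0, 0, 0], 120],
    [[0, 0, 0], [0, 0, 0], 120],
    [[0, 0, 0], [0, 0, 0], 255],
    [[0, 0, 0], [0, 0, 0], 255],
    [[0, 0, 0], [0, 0, 0], 255],
    [[0, 0, 0], [0, 0, 0], 255],
    [[0, 0, 0], [0, 0, 0], 255]
  ],
  "grip_force": 45
}}

```text
time_s: 8.05
tcp_pos: [0.5557, -0.2957, 0.2666]
eef_rot: [180.0, 9.9, -8.9]
contact_force: [0.2, -0.1, 0.4]
gripper_width: 0.0188
```

Run:
```python
from h import *
S=r.get_state();Rt=R.from_euler('xyz',S["eef_rot"],degrees=True)
print(S["tcp_pos"],S["eef_rot"],S["contact_force"],S["gripper_width"])
pin=np.array([.5259,-.2898,.005])
print("tip in tool",Rt.inv().apply(pin-S["tcp_pos"]),"pin z axis in tool",Rt.inv().apply([0,0,1]))
```

```text
[ 0.55566474 -0.29567894  0.26663215] [179.99265486   9.8960337   -8.93872792] [ 0.20258329 -0.13013203  0.37867624] 0.018787953696372667
tip in tool [ 0.01509871 -0.00121646  0.26294948] pin z axis in tool [-1.71860906e-01  1.26289434e-04 -9.85121217e-01]
```

Request:
{"fn": "carry_out", "kwargs": {
  "plan": [
    [[0, 0, 0], [0, 0, 0], 255],
    [[0, 0, 0], [0, 0, 0], 255],
    [[0, 0, 0], [0, 0, 0], 255],
    [[0, 0, 0], [0, 0, 0], 255],
    [[0, 0, 0], [0, 0, 0], 255]
  ],
  "grip_force": 45
}}

```text
time_s: 8.47
tcp_pos: [0.5556, -0.2957, 0.2661]
eef_rot: [180.0, 10.0, -8.9]
contact_force: [0.2, 0.4, 5.0]
gripper_width: 0.0109
```

Run:
```python
from h import *
S=r.get_state();Rt=R.from_euler('xyz',S["eef_rot"],degrees=True)
print(S["joints"],S["tcp_pos"],S["eef_rot"],S["contact_force"],S["gripper_width"])
pin=np.array([.5259,-.2898,.005])
print("tip in tool",Rt.inv().apply(pin-S["tcp_pos"]),"pin z axis in tool",Rt.inv().apply([0,0,1]))
```

```text
[-10.20388424  25.83780649 -10.99671168   0.26613123 -63.1194684
  91.12442184] [ 0.55561655 -0.29573198  0.26611126] [179.98111011   9.95652111  -8.94010962] [0.16408962 0.38192263 5.04367898] 0.010891473852471382
tip in tool [ 0.01532497 -0.00132842  0.26241329] pin z axis in tool [-1.72900807e-01  3.24725381e-04 -9.84939189e-01]
```

The pin is gripped, with a width of about 11 mm. I'll lift it straight up and work out the turn and the shift to the hole.

Request:
{"fn": "carry_out", "kwargs": {
  "plan": [
    [[-0.002, 0, -0.012], [0, 0, 0], 255],
    [[-0.005, 0, -0.0285], [0, 0, 0], 255],
    [[-0.005, 0, -0.0285], [0, 0, 0], 255],
    [[-0.005, 0, -0.0285], [0, 0, 0], 255],
    [[-0.005, 0, -0.0285], [0, 0, 0], 255],
    [[-0.005, 0, -0.0285], [0, 0, 0], 255],
    [[-0.005, 0, -0.0285], [0, 0, 0], 255],
    [[0, 0, 0], [0, 0, 0], 255],
    [[0, 0, 0], [0, 0, 0], 255]
  ]
}}

```text
time_s: 9.22
tcp_pos: [0.5556, -0.2958, 0.4538]
eef_rot: [180.0, 9.8, -9.0]
contact_force: [-0.5, 0.8, -1.2]
gripper_width: 0.011
```

```bash
cat >> h.py <<'E'
TIP=np.array([.0153,0,.2624]); AX=np.array([-.173,0,-.985])
HOLE=np.array([.4470,.1006,.0915]); YAW=8.38
IN=R.from_euler('z',YAW,degrees=True).apply([.342,0,-.940])
def tgt(depth,hole=None):
    "rotation and TCP for tip `depth` m inside the mouth (negative: outside)"
    h=HOLE if hole is None else hole
    tilt=np.degrees(np.arctan2(-AX[0],-AX[2])) # pin vs tool tilt
    Rg=R.from_euler('xyz',[180,tilt-20,YAW],degrees=True)
    return Rg,h+IN*depth-Rg.apply(TIP)
def need(depth,hole=None):
    S=r.get_state();Rt=R.from_euler('xyz',S["eef_rot"],degrees=True)
    Rg,p=tgt(depth,hole)
    print("F",S["contact_force"].round(1),"w",S["gripper_width"].round(4),"tcp",S["tcp_pos"].round(4),"tip",(Rt.apply(TIP)+S["tcp_pos"]).round(4))
    print("goal tcp",p.round(4),Rg.apply(AX),-IN)
    print("turn",np.degrees((Rt.inv()*Rg).as_rotvec()).round(2),"shift after turn",Rg.inv().apply(p-S["tcp_pos"]).round(4))
E
python3 - <<'E'
from h import *
need(-.08)
im=r.capture("wrist");cv2.imwrite("pics/w2.png",im[:,:,::-1])
print(proj("wrist",R.from_euler('xyz',r.get_state()["eef_rot"],degrees=True).apply([TIP,TIP-AX*-.06*-1])+r.get_state()["tcp_pos"]))
E
```

```text
Traceback (most recent call last):
  File "h.py", line 22, in need
    print("F",S["contact_force"].round(1),"w",S["gripper_width"].round(4),"tcp",S["tcp_pos"].round(4),"tip",(Rt.apply(TIP)+S["tcp_pos"]).round(4))
                                              ^^^^^^^^^^^^^^^^^^^^^^^^
AttributeError: 'float' object has no attribute 'round'
```

```bash
sed -i 's/S\["gripper_width"\].round(4)/round(S["gripper_width"],4)/' h.py
python3 - <<'E'
from h import *
need(-.08)
E
```

```text
F [-0.5  0.8 -1.2] w 0.011 tcp [ 0.5556 -0.2958  0.4538] tip [ 0.5265 -0.2912  0.1926]
goal tcp [0.3598 0.0878 0.4224] [-0.33839454 -0.04984907  0.93976497] [-0.33834856 -0.04984229  0.94      ]
turn [  0.05  19.65 -17.42] shift after turn [-0.1412 -0.408   0.0068]
```

Request:
{"fn": "carry_out", "kwargs": {
  "plan": [
    [[0, 0, 0], [0, 4.91, -4.36], 255],
    [[0, 0, 0], [0, 4.91, -4.36], 255],
    [[0, 0, 0], [0, 4.91, -4.36], 255],
    [[0, 0, 0], [0, 4.91, -4.36], 255],
    [[-0.0118, -0.034, 0], [0, 0, 0], 255],
    [[-0.0118, -0.034, 0], [0, 0, 0], 255],
    [[-0.0118, -0.034, 0], [0, 0, 0], 255],
    [[-0.0118, -0.034, 0], [0, 0, 0], 255],
    [[-0.0118, -0.034, 0], [0, 0, 0], 255],
    [[-0.0118, -0.034, 0], [0, 0, 0], 255],
    [[-0.0118, -0.034, 0], [0, 0, 0], 255],
    [[-0.0118, -0.034, 0], [0, 0, 0], 255]
  ]
}}

```text
time_s: 10.22
tcp_pos: [0.4224, -0.0394, 0.4342]
eef_rot: [-180.0, -9.7, 8.3]
contact_force: [0.9, 1.6, 0.1]
gripper_width: 0.011
```

Request:
{"fn": "carry_out", "kwargs": {
  "plan": [
    [[-0.0118, -0.034, 0], [0, 0, 0], 255],
    [[-0.0118, -0.034, 0], [0, 0, 0], 255],
    [[-0.0118, -0.034, 0], [0, 0, 0], 255],
    [[-0.0118, -0.034, 0.0068], [0, 0, 0], 255],
    [[0, 0, 0], [0, 0, 0], 255],
    [[0, 0, 0], [0, 0, 0], 255]
  ]
}}

```text
time_s: 10.72
tcp_pos: [0.3579, 0.0894, 0.4198]
eef_rot: [180.0, -9.7, 8.8]
contact_force: [-0.1, -0.8, -0.1]
gripper_width: 0.0112
```

Run:
```python
from h import *
need(-.03)
print(r.get_state()["joints"].round(1))
```

```text
F [-0.1 -0.8 -0.1] w 0.0112 tcp [0.3579 0.0894 0.4198] tip [0.4166 0.0984 0.1637]
goal tcp [0.3767 0.0902 0.3754] [-0.33839454 -0.04984907  0.93976497] [-0.33834856 -0.04984229  0.94      ]
turn [-0.06  0.32  0.39] shift after turn [0.0107 0.0019 0.047 ]
[ 49.1 -15.3 -38.8   7.3 -59.3  46.3]
```

Request:
{"fn": "carry_out", "kwargs": {
  "plan": [
    [[0.0036, 0.0006, 0.0157], [0, 0.32, 0], 255],
    [[0.0036, 0.0006, 0.0157], [0, 0, 0], 255],
    [[0.0036, 0.0006, 0.0157], [0, 0, 0], 255],
    [[0, 0, 0], [0, 0, 0], 255],
    [[0, 0, 0], [0, 0, 0], 255]
  ]
}}

```text
time_s: 11.13
tcp_pos: [0.3783, 0.0875, 0.3755]
eef_rot: [179.9, -10.0, 8.3]
contact_force: [0.8, -0.3, 0.9]
gripper_width: 0.0109
```

Run:
```python
from h import *
need(-.03)
S=r.get_state();Rt=R.from_euler('xyz',S["eef_rot"],degrees=True)
tip=Rt.apply(TIP)+S["tcp_pos"];col=tip+Rt.apply(AX)*.055
o=np.zeros((600,800,3),np.uint8)
def crop(n,x,y,w,h,W,H):
    return cv2.resize(r.capture(n)[y:y+h,x:x+w,::-1],(W,H),interpolation=cv2.INTER_CUBIC)
for n in("side","top","wrist"): print(n,proj(n,[tip,col,HOLE]).round(1).tolist())
o[:300,:400]=crop("side",225,180,100,75,400,300)
o[:300,400:]=crop("top",230,225,100,75,400,300)
o[300:,:400]=crop("wrist",160,60,320,240,400,300)
o[300:,400:]=crop("wrist",260,150,100,75,400,300)
cv2.imwrite("pics/c2.png",o)
```

```text
F [ 0.8 -0.3  0.9] w 0.0109 tcp [0.3783 0.0875 0.3755] tip [0.4382 0.0958 0.1197]
goal tcp [0.3767 0.0902 0.3754] [-0.33839454 -0.04984907  0.93976497] [-0.33834856 -0.04984229  0.94      ]
turn [ 0.11  0.07 -0.12] shift after turn [-0.0012 -0.0029 -0.0002]
side [[265.8, 231.9], [256.9, 217.2], [269.3, 238.9]]
top [[276.9, 277.2], [276.5, 285.2], [275.7, 273.8]]
wrist [[319.7, 218.0], [320.0, 262.0], [314.9, 201.6]]
```

View pics/c2.png

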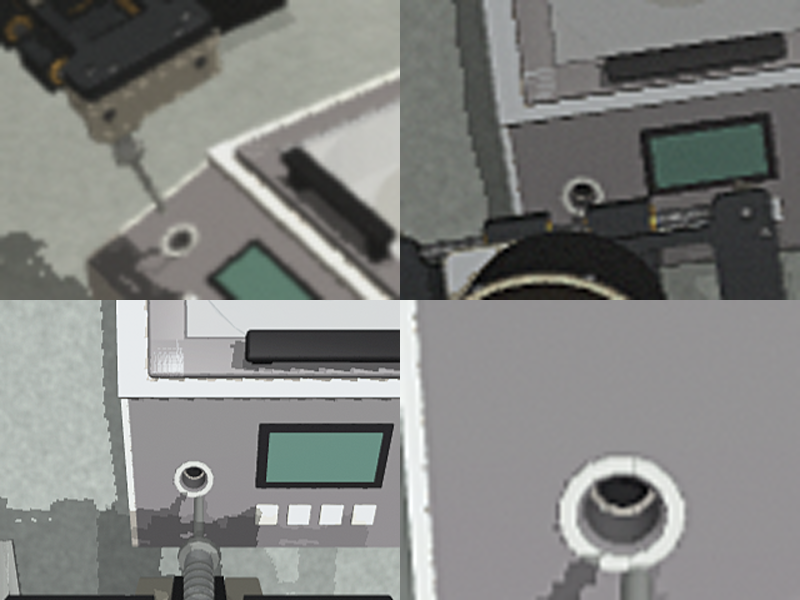

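Wrist view: the hole ring is centred at about (315,203), where (314.9,201.6) was predicted. The tip is at about (318.7,215), where (319.7,218) was predicted. The hole fit is therefore good, and the tip lies about 1.5 to 2 mm further along tool x than assumed. I'll move to about 4 mm outside the hole with that correction and look again.

Request:
{"fn": "carry_out", "kwargs": {
  "plan": [
    [[0.0006, -0.0026, 0.0085], [0, 0, 0], 255],
    [[0.0006, 0, 0.0085], [0, 0, 0], 255],
    [[0.0006, 0, 0.0084], [0, 0, 0], 255],
    [[0, 0, 0], [0, 0, 0], 255],
    [[0, 0, 0], [0, 0, 0], 255]
  ]
}}

```text
time_s: 11.75
tcp_pos: [0.3838, 0.0923, 0.3512]
eef_rot: [-180.0, -10.1, 8.4]
contact_force: [0.6, -0.5, -0.4]
gripper_width: 0.0108
```

Run:
```python
from h import *
need(-.004)
S=r.get_state();Rt=R.from_euler('xyz',S["eef_rot"],degrees=True)
tip=Rt.apply(TIP)+S["tcp_pos"]
o=np.zeros((300,800,3),np.uint8)
def crop(n,x,y,w,h,W,H):
    return cv2.resize(r.capture(n)[y:y+h,x:x+w,::-1],(W,H),interpolation=cv2.INTER_CUBIC)
for n in("side","wrist"): print(n,proj(n,[tip,tip+Rt.apply([.002,0,0]),tip+Rt.apply([0,.002,0]),HOLE]).round(1).tolist())
o[:300,:400]=crop("side",250,220,40,30,400,300)
o[:300,400:]=crop("wrist",280,180,80,60,400,300)
cv2.imwrite("pics/c3.png",o)
```

```text
F [ 0.6 -0.5 -0.4] w 0.0108 tcp [0.3838 0.0923 0.3512] tip [0.4441 0.1012 0.0955]
goal tcp [0.3855 0.0915 0.351 ] [-0.33839454 -0.04984907  0.93976497] [-0.33834856 -0.04984229  0.94      ]
turn [-0.01 -0.04  0.03] shift after turn [0.0015 0.001  0.0005]
side [[268.0, 237.9], [268.7, 237.4], [268.4, 238.3], [269.3, 238.9]]
wrist [[319.8, 218.1], [319.8, 215.2], [322.7, 218.1], [321.2, 213.4]]
```

View pics/c3.png

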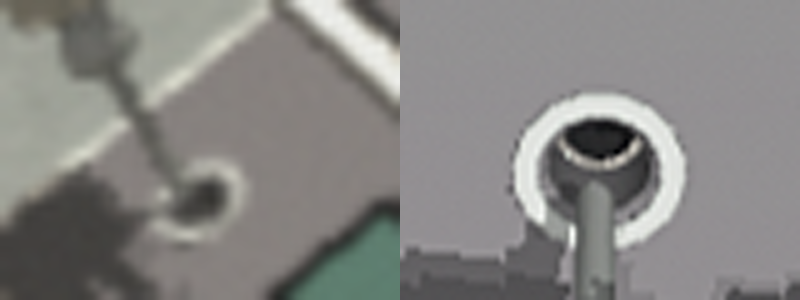

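The tip is at the lower part of the ring. In the wrist crop the ring centre is at (319.6,213.6) and the tip apex at (318.6,216). After allowing for the rim radius, it needs about +1.8 mm in x and +0.6 mm in y. I'll correct that and insert to about 12 mm.

Request:
{"fn": "carry_out", "kwargs": {
  "plan": [
    [[0.0018, 0.0006, 0], [0, 0, 0], 255],
    [[0, 0, 0], [0, 0, 0], 255],
    [[0.0007, 0, 0.004], [0, 0, 0], 255],
    [[0.0007, 0, 0.004], [0, 0, 0], 255],
    [[0.0007, 0, 0.004], [0, 0, 0], 255],
    [[0.0007, 0, 0.0038], [0, 0, 0], 255],
    [[0, 0, 0], [0, 0, 0], 255],
    [[0, 0, 0], [0, 0, 0], 255]
  ]
}}

```text
time_s: 12.52
tcp_pos: [0.3912, 0.0926, 0.3363]
eef_rot: [180.0, -10.1, 8.4]
contact_force: [0.1, -0.1, -1.3]
gripper_width: 0.0111
```

Run:
```python
from h import *
need(.019)
print("F along out",r.get_state()["contact_force"]@-IN)
o=np.zeros((300,800,3),np.uint8)
def crop(n,x,y,w,h,W,H):
    return cv2.resize(r.capture(n)[y:y+h,x:x+w,::-1],(W,H),interpolation=cv2.INTER_CUBIC)
o[:300,:400]=crop("side",250,220,40,30,400,300)
o[:300,400:]=crop("wrist",280,180,80,60,400,300)
cv2.imwrite("pics/c4.png",o)
```

```text
F [ 0.1 -0.1 -1.3] w 0.0111 tcp [0.3912 0.0926 0.3363] tip [0.4515 0.1015 0.0806]
goal tcp [0.3933 0.0927 0.3294] [-0.33839454 -0.04984907  0.93976497] [-0.33834856 -0.04984229  0.94      ]
turn [ 0.01 -0.03  0.01] shift after turn [0.0008 0.0002 0.0072]
F along out -1.2362342216515376
```

View pics/c4.png

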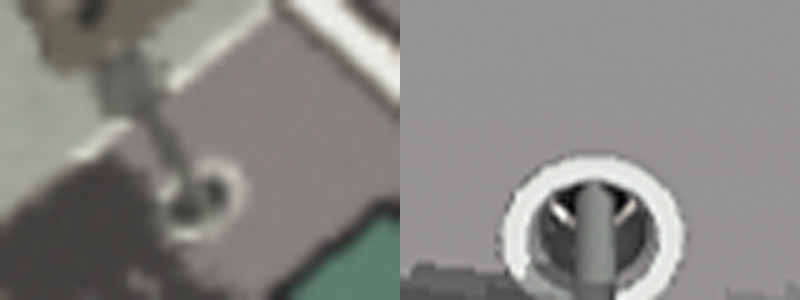

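The pin is in the hole, centred in the ring (wrist crop about (597,235)), with no side force. I'll press it in now.

Request:
{"fn": "carry_out", "kwargs": {
  "plan": [
    [[0.0004, 0, 0.002], [0, 0, 0], 255],
    [[0.0004, 0, 0.002], [0, 0, 0], 255],
    [[0.0003, 0, 0.002], [0, 0, 0], 255],
    [[0, 0, 0], [0, 0, 0], 255],
    [[0, 0, 0], [0, 0, 0], 255]
  ],
  "grip_force": 55
}}

```text
time_s: 13.03
tcp_pos: [0.3934, 0.0931, 0.3311]
eef_rot: [-180.0, -10.1, 8.4]
contact_force: [-1.0, 0.1, 1.5]
gripper_width: 0.0108
```

Request:
{"fn": "carry_out", "kwargs": {
  "plan": [
    [[0.0002, 0, 0.001], [0, 0, 0], 255],
    [[0.0002, 0, 0.001], [0, 0, 0], 255],
    [[0, 0, 0], [0, 0, 0], 255],
    [[0, 0, 0], [0, 0, 0], 255]
  ]
}}

```text
time_s: 13.37
tcp_pos: [0.3941, 0.0932, 0.3292]
eef_rot: [-180.0, -10.1, 8.4]
contact_force: [-2.1, 0.7, 3.3]
gripper_width: 0.0106
```

Request:
{"fn": "carry_out", "kwargs": {
  "plan": [
    [[0.0002, 0, 0.001], [0, 0, 0], 255],
    [[0.0002, 0, 0.001], [0, 0, 0], 255],
    [[0.0001, 0, 0.0005], [0, 0, 0], 255],
    [[0, 0, 0], [0, 0, 0], 255],
    [[0, 0, 0], [0, 0, 0], 255]
  ]
}}

```text
time_s: 13.78
tcp_pos: [0.3951, 0.0934, 0.3278]
eef_rot: [-180.0, -10.2, 8.4]
contact_force: [-8.6, -1.3, 17.4]
gripper_width: 0.0112
```

Request:
{"fn": "carry_out", "kwargs": {
  "plan": [
    [[0.0001, 0, 0.0008], [0, 0, 0], 255],
    [[0, 0, 0], [0, 0, 0], 255],
    [[0, 0, 0], [0, 0, 0], 255],
    [[0, 0, 0], [0, 0, 0], 255]
  ]
}}

```text
time_s: 14.12
tcp_pos: [0.3954, 0.0934, 0.3275]
eef_rot: [-180.0, -10.2, 8.4]
contact_force: [-11.2, -1.0, 23.9]
gripper_width: 0.0113
```

Request:
{"fn": "carry_out", "kwargs": {
  "plan": [
    [[0, 0, -0.0004], [0, 0, 0], 255],
    [[0, 0, 0], [0, 0, 0], 255],
    [[0, 0, 0], [0, 0, 0], 255],
    [[0, 0, 0], [0, 0, 0], 255],
    [[0, 0, 0], [0, 0, 0], 255],
    [[0, 0, 0], [0, 0, 0], 255]
  ]
}}

```text
time_s: 14.62
tcp_pos: [0.3953, 0.0934, 0.3277]
eef_rot: [-180.0, -10.2, 8.4]
contact_force: [-10.9, -0.1, 20.8]
gripper_width: 0.0111
```

Run:
```python
from h import *
need(.019)
S=r.get_state();Rt=R.from_euler('xyz',S["eef_rot"],degrees=True)
print("F out",S["contact_force"]@-IN,"depth",(Rt.apply(TIP)+S["tcp_pos"]-HOLE)@IN)
o=np.zeros((300,800,3),np.uint8)
def crop(n,x,y,w,h,W,H):
    return cv2.resize(r.capture(n)[y:y+h,x:x+w,::-1],(W,H),interpolation=cv2.INTER_CUBIC)
o[:300,:400]=crop("side",240,180,120,90,400,300)
o[:300,400:]=crop("wrist",240,150,160,120,400,300)
cv2.imwrite("pics/c5.png",o)
```

```text
F [-10.9  -0.1  20.8] w 0.0111 tcp [0.3953 0.0934 0.3277] tip [0.4561 0.1025 0.0721]
goal tcp [0.3933 0.0927 0.3294] [-0.33839454 -0.04984907  0.93976497] [-0.33834856 -0.04984229  0.94      ]
turn [-0.04 -0.16  0.03] shift after turn [-0.0018  0.0004 -0.002 ]
F out 23.29875460965712 depth 0.021404432214275102
```

View pics/c5.png

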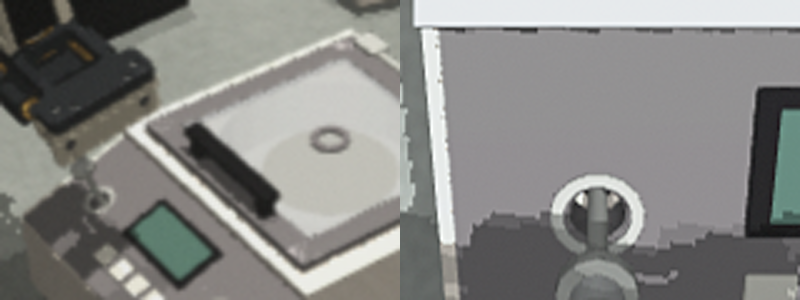

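The pin is centred in the hole, the lid is flat, and 23 N acts along the axis after a soft spring ramp and then a hard stop. I'm handing the job in.

```bash
python3 -c "
from plant import r
print(r.close_job()); s=r.get_state(); print(s['time_s'],s['contact_force'],s['gripper_width'])"
```

```text
the job is handed in; nothing more can be done
None
the job is handed in; nothing more can be done
```

I shut the lid, then pressed the reset button to its stop with the pin. I handed in at about 14.7 s with the pin still gripped and the button held. No verdict was reported, and the state could not be read after hand-in.

- **Lid:** I pushed the handle down along its arc with closed fingertips. It was at its stop at z 0.147 m with 12 N of push, and later pictures show it flat. The push force fell to about zero partway down, so the lid may have run slightly ahead of the fingers. I had no reading of the lid's own speed; the fingers never moved faster than about 0.1 m/s.
- **Pin:** I gripped it by its handle, tilted 10° to the tool, and lifted it straight up. I then moved it to the left hole and corrected its position from the wrist camera about 4 mm outside the mouth.
- **Button:** The force rose softly to about 4 N, as the spring should, then jumped, which marks the stop. The last reading was about 23 N along the hole, with a finger opening of 11 mm.

**Checks that disagreed:**
- The tip depth worked out to 21.4 mm against the nominal 19 mm, which I put down to calibration error or a slight slip in the grip.
- The final force had a few newtons of side load.

The tool never went to the trimmer hole, and no bystander appeared moved in the parts of the pictures I viewed. I did not take a last full view of the bench.

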